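Hold down the recessed reset button of the garage gate controller

ROBOT

A 6-joint arm with a two-finger parallel gripper is mounted at the origin on the work surface. World frame = base frame: x ahead of the robot, y to its left, z up, the work surface at z = 0. Lengths are in m, angles in rad, forces in N, time in s.
With the tool pointing down it reaches from about 0.25 to 0.725 m from the base axis. Payload 4 kg.
Tool frame: the origin (TCP) lies on the centre line of the jaws, within the pads' length; the fingertips stand ahead of it and the grasp point (between the pads) lies 3 mm ahead of it (bot.tcp_to_tips is the z of the fingertips in the tool frame, in m); z points along the fingers, y is the line along which they close (so a half turn about z gives the same grasp; the last joint's range is limited). The gripper opens to 85 mm and grips with 20 to 120 N. Pads are 22 mm wide; open, the fingers measure 114 mm over their backs; the gripper's body (76 mm by 85 mm) begins 54 mm behind the grasp point. The pads swing forward as they close: fully open they stand 13 mm farther back than shut.
Start: joints at [-1.304, 0.241, 0.005, 1.335, 0, 1.571], TCP at [0.132, -0.482, 0.253] pointing down, gripper open.
Joint ranges: [-2.72, 2.72], [-1.05, 1.87], [-1.09, 1.28], [-1.99, 2.15], [-1.42, 1.44], [-3.14, 3.14]. Speed limits (rad/s): [2.79, 2.79, 3.14, 3.14, 3.14, 3.14].

INTERFACE

Orientations are given as a unit quaternion [x, y, z, w].
In Python, from workcell import telemetry, camera, camera_params, ticket, boxes_of, cut_out, spot_point, bot gives the robot as it stands.
- The arm moves only by the shell command python3 -m creep 'ROWS'. ROWS is text: rows parted by semicolons, each of 5 numbers parted by spaces: the opening, from 0 (shut) to 1 (fully open), then the shift along the tool's x, y, z in units of 150 mm (1.0 is 150 mm), then the turn about the tool's z in units of 180 degrees (1.0 is 180 degrees). In form: claw x y z turn; .... A call has 1 to 12 rows; each row is the pose to reach, as a shift and turn from the pose commanded when the call began, along the tool's axes at that moment, turning the shorter way round; what a row does not reach only later rows make up. A row lasts 1/8 s, in which the tool goes at most 62.5 mm and 10.7 degrees, less where a joint would pass 70% of its speed; a pose out of reach is approached as far as the arm can. A call with a number of a shift or a turn outside -1 to 1 is refused whole. A call with a gripper value outside its range is refused whole. The fingers move at their own pace and stop on an object; the grip force is fixed at half the most. Time passes only in rows, so rows that repeat a pose let the fingers close. It gives the time, the measured TCP pose, the force, the opening and the grip force at its end, in the units of the state.
- telemetry.get_obs(): the state, without advancing time (a new reading comes with each control period).
- camera(name): name is "scene" or "top" or "wrist"; returns the picture (420x560x3 uint8, red, green, blue); there is no depth.
- camera_params(name): a dict with "camera_matrix" (3x3 intrinsics, pixels), "eye" and "attitude" of the camera in the world. Camera axes: x right, y down, z forward; pixel columns grow to the right and rows downward; lengths in m; the calibration is good to about 2 mm. The wrist camera is an equidistant fisheye: a pixel r from the principal point sees the ray r / f radians off the axis. A picture is of the moment at which its call begins: read the wrist's pose just before it. camera_params takes no time and is no camera call; for the wrist camera it gives the pose at the moment of the call.
- ticket.job_done(): hands the job in; it is judged then, once.
Trained networks look in the newest picture that a camera, given by its name, has taken for a name from the list of things; names that differ only in an ending like _2 or _b are one class to them, and where a whole thing is asked for, a point or a joint stands for the part that bears it (a point fixed in the world has none). Each returns a list of dicts, best first, with "conf" (0 to 1); they miss things now and then, are a little off and sometimes report something else, mostly with a low value. They report only what shows in the picture. A call takes as long as a camera call.
- boxes_of(thing, camera): "at" ([x, y, z] in m, in world coordinates, good to about 4 mm: the middle of the surface that is visible of it).
- cut_out(thing, camera): "pixels" (420x560 bool, what is visible of it).
- spot_point(thing, camera): "at" ([x, y, z] in m, in world coordinates, good to about 4 mm: a listed point, or the origin of a listed thing).
The state is a dict: "clock": time; "joint_pos": joint angles; "joint_vel": joint speeds; "tau": joint torques, N m; "eef_pos": TCP position; "tool_rot": TCP orientation; "ft_force": force on the tool from outside, world axes, zero at the start; "ft_torque": the same for the moment, N m; "grip_width": finger opening in m; "grasp_force": force on a finger pad.
Only numpy, scipy, OpenCV 4.12 (cv2) and the standard library are available. Lean on these libraries where they do the work, as an engineer would, in place of code of your own. Each camera call takes 0.05 s, during which the arm holds its last target. There are 200 camera calls.

TASK

Reset the gate controller: slide the blue shutter on top of the grey control box fully open, then take the orange-handled stylus from the tool stand, reach its steel tip down through the uncovered hole and press the recessed red button all the way down. Leave the shutter open and finish while still gripping the stylus and holding the button down with it; do not let go. Leave the green-handled screwdriver, the spray bottle, grate, cup, mirror and spanner where they are.

Things in the scene. Friction and masses are not known exactly. Their poses are not given: they have to be found in the camera images.
- aperture (a point): centre of the mouth of the round hole (18 mm across, straight down) in the top face of the grey control box, 55 mm above the work surface; axes are the box's: z up, the shutter opens along +y
- controller: fixed grey control box, 150 (x) x 210 (y) x 55 mm high, origin at the centre of its underside, z up. The hole is at x = 0, y = -45 mm. Two shutter rails, at x = -27 and +27 mm, stand 9 mm above its top face and run along y from -75 to +55 mm
- shutter (a joint): blue shutter sliding on the box's top over the hole: 0 m = closed, 0.055 m = fully open at its stop (along the box's +y). Starts 0 to 10 mm open, always covering the hole; stays where it is left; about 1.5 N of friction. Plate 46 x 60 mm, its top 4.5 mm above the box's top face; the hole is wholly clear from 0.035 m on
- shutter_tab (a point): centre of the top of the shutter's upright blue tab, which moves with the shutter. The tab is 30 mm (x) by 12 mm (y), rises 30 mm from the shutter plate, its top 89.5 mm above the work surface; axes as the box's. With the shutter closed it lies 22 mm on the +y side of the hole's centre
- button (a joint): red push button at the bottom of the hole: 0 m = up, 0.006 m = fully down against a firm stop. Spring: about 1 N to start, about 5.3 N fully down; springs back when released
- button_top (a point): centre of the top of the red button, 15 mm across; 30 mm below the hole's mouth (25 mm above the work surface) when up, sinks straight down as pressed
- stylus: loose stylus, about 70 g, upright in one of the stand's sockets: round steel tip rod 8 mm across, 55 mm long, below a round orange handle 24 mm across, 80 mm long. Origin at the tip's lower end, z up towards the handle. In the stand the handle's shoulder rests on the stand's top: handle 60 to 140 mm, tip 5 mm above the work surface
- stand: fixed black tool stand, 60 (x) x 150 (y) x 60 mm high, with two sockets 12 mm across and 58 mm deep at y = -40 and +40 mm on its centre line; origin at the centre of its underside, z up. One socket has the stylus, the other the screwdriver
- driver: loose bystander: screwdriver with a fat green handle, 32 mm across, standing in the stand's other socket, its top 120 mm above the work surface; origin at the tip's lower end, z up
- sprayer: loose bystander: yellow trigger spray bottle, 80 mm across, 208 mm high; origin at the centre of its underside
- grate: loose bystander: round steel bucket grate lying flat, 200 mm across, 24 mm high; origin at the centre of its underside
- cup: loose bystander: clear polycarbonate cup, 76 mm across at the rim, 95 mm high; origin at the centre of its underside
- mirror: loose bystander: inspection mirror lying down, 255 mm long, round head 58 mm across at its +x end; origin on the surface under its middle
- spanner: loose bystander: steel open-ended spanner lying flat; origin at its underside, long axis x

How it is judged:
On the way, in this order (a step that is already met when the one before it is completed fails the run):
1. the shutter has been slid fully open (value of joint shutter above 0.045 m), for 0.2 s.
2. the stylus, held by the fingers, presses the button down through the hole (value of joint shutter above 0.045 m and value of joint button above 0.0045 m and contact force between stylus and button above 1 N and horizontal distance between stylus and aperture below 0.009 m and z of stylus in the frame of aperture below -0.028 m and contact force between the fingers and stylus above 1 N), for 0.3 s.
At the end, for the whole second after the job is handed in: Ends holding: shutter over 45 of its 55 mm open; stylus gripped by the fingers, tip within 9 mm of the hole's axis and over 28 mm deep, pressing the button with over 1 N; button over 4.5 of its 6 mm down, all through the last second (all of step 2); the arm keeps its last pose, push and grip.
It fails at once if a bystander (screwdriver, spray bottle, grate, cup, mirror or spanner) was shifted by more than 30 mm (distance of any of sprayer, grate, cup, mirror, driver, spanner from where it was at the start of the episode above 0.03 m).
It also fails if it takes over 51 s, if anything falls off the work surface, if the arm or the gripper's body presses on something with over 40 N, if the wrist force passes 120 N, or if a joint passes its speed limit or range.

## Working session

There is one attempt and no reset: what is moved stays moved. The work goes in short steps, Python scripts to look and compute and a shell command to move; the robot and the scene stay as the last step left them, time stands still between calls to the robot, and variables do not carry over. Pictures are saved under pics/ and viewed, at most 10 in all, crops included, and the job is handed in when it is done.

```bash
mkdir -p pics; ls; cat > h.py <<'E'
import numpy as np, cv2
from workcell import telemetry, camera, camera_params, ticket, boxes_of, cut_out, spot_point, bot
from scipy.spatial.transform import Rotation as R
E
python3 - <<'E'
from h import *
np.set_printoptions(precision=4,suppress=True)
for c in ["top","scene"]:
    im=camera(c); cv2.imwrite(f"pics/{c}0.png",im[:,:,::-1])
    for t in ["aperture","shutter_tab","controller","stylus","stand","driver","sprayer","cup"]:
        r=spot_point(t,c); print(c,t,[(np.round(d["at"],3),round(d["conf"],2)) for d in r[:2]])
    p=camera_params(c); print(p)
o=telemetry.get_obs(); print(o, bot.tcp_to_tips)
E
```

```text
pics
top aperture [(array([0.437, 0.133, 0.057]), 0.84)]
top shutter_tab [(array([0.446, 0.154, 0.095]), 0.91)]
top controller [(array([ 0.458,  0.178, -0.   ]), 0.69)]
top stylus [(array([ 0.473, -0.246,  0.008]), 0.46)]
top stand [(array([ 0.476, -0.206, -0.   ]), 0.72)]
top driver [(array([ 0.475, -0.165,  0.002]), 0.6)]
top sprayer [(array([ 0.656,  0.439, -0.006]), 0.64)]
top cup [(array([ 0.752, -0.063,  0.005]), 0.95)]
{'camera_matrix': array([[382.9839,   0.    , 283.7847],
       [  0.    , 382.9839, 208.5264],
       [  0.    ,   0.    ,   1.    ]]), 'eye': array([ 0.5007, -0.0345,  1.1121]), 'attitude': array([ 0.7125, -0.7002,  0.0316, -0.032 ])}
scene aperture []
scene shutter_tab [(array([0.448, 0.157, 0.09 ]), 0.48)]
scene controller [(array([0.451, 0.178, 0.001]), 0.73)]
scene stylus [(array([ 0.47 , -0.249,  0.004]), 0.76)]
scene stand [(array([ 0.473, -0.21 ,  0.001]), 0.93)]
scene driver [(array([ 0.481, -0.164,  0.   ]), 0.68)]
scene sprayer [(array([ 0.652,  0.436, -0.001]), 0.63)]
scene cup [(array([ 0.755, -0.061,  0.001]), 0.98), (array([0.437, 0.132, 0.054]), 0.73)]
{'camera_matrix': array([[512.9214,   0.    , 284.4338],
       [  0.    , 512.9214, 215.9569],
       [  0.    ,   0.    ,   1.    ]]), 'eye': array([ 1.1056, -0.914 ,  1.0606]), 'attitude': array([ 0.8903,  0.2353, -0.0996, -0.3769])}
{'clock': 0.9, 'joint_pos': array([-1.304 ,  0.2405,  0.005 ,  1.3352, -0.    ,  1.5708]), 'joint_vel': array([ 0.0003, -0.0004, -0.0026, -0.0001, -0.0002,  0.0001]), 'tau': array([  0.0005, -37.2199,  25.2693,   0.0011,  -0.0001,  -0.    ]), 'eef_pos': array([ 0.1318, -0.4823,  0.2533]), 'tool_rot': array([0.9911, 0.133 , 0.    , 0.    ]), 'ft_force': array([ 0.4987, -0.513 ,  0.1327]), 'ft_torque': array([-0.0075,  0.0122,  0.0007]), 'grasp_force': 0.0, 'grip_width': 0.08564087908837452} 0.022
```

View pics/top0.png

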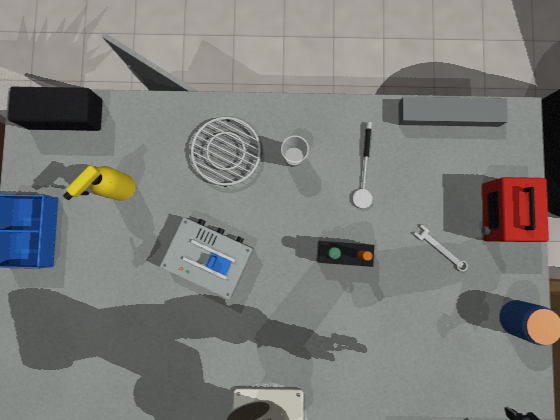

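View pics/scene0.png

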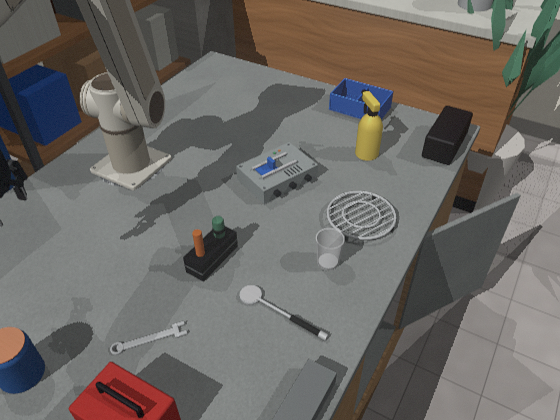

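The top view shows the box around (209,257), yawed about -22°, with the blue tab at about (215,262). The stand is at (346,254), with the orange stylus at (366,256) and the green driver at (335,253). The scene view agrees. Next I'll refine the poses.

```bash
cat >> h.py <<'E'
np.set_printoptions(precision=4,suppress=True)
def rays(c,px):
    p=camera_params(c); K=p["camera_matrix"]; px=np.atleast_2d(px).astype(float)
    d=np.c_[(px-K[[0,1],[2,2]])/K[0,0],np.ones(len(px))]
    return p["eye"],R.from_quat(p["attitude"]).apply(d)
def atz(c,px,z):
    e,d=rays(c,px); return e+d*((z-e[2])/d[:,2])[:,None]
def mask(t,c):
    r=cut_out(t,c); return r[0]["pixels"].astype(np.uint8),r[0]["conf"]
def ptsof(m): 
    ys,xs=np.nonzero(m); return np.c_[xs,ys]
def go(target,toolx_deg=None):
    """shift in tool axes (row units) from the present pose to the target"""
    o=telemetry.get_obs(); r=R.from_quat(o["tool_rot"])
    s=r.inv().apply(np.array(target)-o["eef_pos"])/0.15
    x=r.apply([1,0,0]); print("shift units",s,"tool x deg",np.degrees(np.arctan2(x[1],x[0])),"pos",o["eef_pos"],"t",o["clock"])
E
python3 - <<'E'
from h import *
im=camera("top"); camera("scene")
m,c=mask("controller","top")
P=atz("top",ptsof(m),0.055)[:,:2]
print("ctrl",c,cv2.minAreaRect(P.astype(np.float32)*1000))
for t in ["stylus","driver","stand"]:
    m,c=mask(t,"top"); 
    z={"stylus":.14,"driver":.12,"stand":.06}[t]
    print(t,c,cv2.minAreaRect((atz("top",ptsof(m),z)[:,:2]*1000).astype(np.float32)))
for t in ["stylus"]:
  for c in ["top","scene"]: print(t,c,boxes_of(t,c))
crop=im[200:310,150:400]; cv2.imwrite("pics/crop.png",cv2.resize(crop,None,fx=3.2,fy=3.2,interpolation=cv2.INTER_CUBIC)[:,:,::-1])
E
```

```text
ctrl 0.66 ((463.24249267578125, 173.9016876220703), (214.11929321289062, 162.4124298095703), 66.19889068603516)
stylus 0.41 ((472.9210510253906, -236.24746704101562), (17.523958206176758, 32.78432083129883), 1.000083565711975)
driver 0.53 ((479.9212646484375, -160.55198669433594), (30.708581924438477, 33.623008728027344), 0.9996943473815918)
stand 0.83 ((475.01007080078125, -201.95037841796875), (155.421630859375, 63.2093620300293), 86.43867492675781)
stylus top [{'at': [0.4398, 0.1436, 0.0594], 'conf': 0.71}, {'at': [0.474, -0.2373, 0.1447], 'conf': 0.51}]
stylus scene [{'at': [0.4814, -0.2544, 0.11], 'conf': 0.55}]
```

View pics/crop.png

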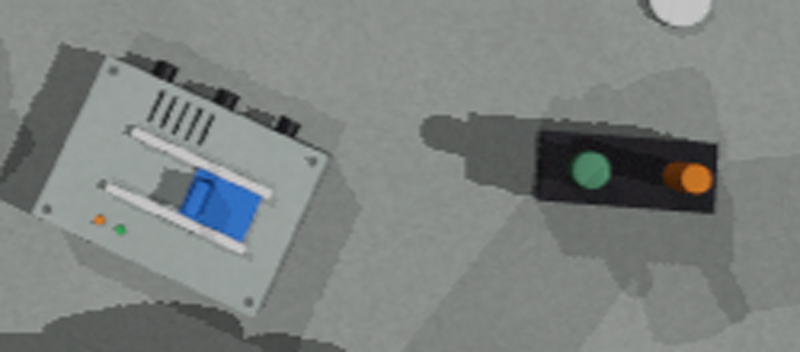

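The crop shows screws at (113,71), (312,160), (249,302) and (47,209). The rails run (130,131)-(271,193) and (103,184)-(246,249). The tab top is near (200,198), the stylus top at (697,179), and the stand's top corners are visible.

```bash
python3 - <<'E'
from h import *
f=lambda p,z: atz("top",(np.array(p)+.5)/3.2-.5+[150,200],z)[:,:2]
s=f([(113,71),(312,160),(249,302),(47,209)],.055)
ang=lambda v: np.degrees(np.arctan2(v[1],v[0]))
print("screws c",s.mean(0),ang(s[0]-s[1]),ang(s[3]-s[2]),np.linalg.norm(s-np.roll(s,1,0),axis=1))
r=f([(130,131),(271,193),(103,184),(246,249)],.064)
print("rails",ang(r[0]-r[1]),ang(r[2]-r[3]),"mid",r.mean(0),np.linalg.norm(r[0]-r[1]))
a=np.radians((ang(s[0]-s[1])+ang(s[3]-s[2]))/2); u=np.array([np.cos(a),np.sin(a)])
c=s.mean(0); print("yaw y axis",np.degrees(a),"hole",c-.045*u, "from rails", r.mean(0)-.035*u,"tab0",c-.023*u)
print("tabtop",f([(200,198)],.0895))
st=f([(540,131),(717,144),(714,213),(538,199)],.06); v=ang(st[0]-st[1]);u=np.array([np.cos(np.radians(v)),np.sin(np.radians(v))])
print("stand",st.mean(0),v,"sockets",st.mean(0)-.04*u,st.mean(0)+.04*u,"stylus top",f([(697,179)],.14),"driver top",f([(591,170)],.12))
e,d=rays("top",[[0,0]])
go([0.446,0.154,0.2])
E
```

```text
screws c [0.4576 0.1778] 67.10386074021406 66.74901490915296 [0.1297 0.1886 0.1309 0.1905]
rails 67.53726960874721 66.94212870016942 mid [0.4546 0.1697] 0.1316531285809089
yaw y axis 66.92643782468352 hole [0.44   0.1364] from rails [0.4409 0.1375] tab0 [0.4486 0.1567]
tabtop [[0.4486 0.1541]]
stand [ 0.4757 -0.2041] 86.81197608678302 sockets [ 0.4735 -0.244 ] [ 0.478  -0.1642] stylus top [[ 0.4729 -0.2462]] driver top [[ 0.478  -0.1653]]
shift units [ 3.1388 -3.5399  0.3553] tool x deg 15.28460915947034 pos [ 0.1318 -0.4823  0.2533] t 1.3
```

```bash
python3 -m creep '1 0.26 -0.3 0 0;1 0.52 -0.59 0 0;1 0.785 -0.885 0 0;1 0.785 -0.885 0 0'; python3 -m creep '1 0.26 -0.3 0 0;1 0.52 -0.59 0 0;1 0.785 -0.885 0 0;1 0.785 -0.885 0 0'; python3 -m creep '1 0.26 -0.3 0 0;1 0.52 -0.59 0 0;1 0.785 -0.885 0 0;1 0.785 -0.885 0 0'; python3 -m creep '1 0.26 -0.3 0 0.05;1 0.52 -0.59 0 0.11;1 0.785 -0.885 0 0.16;1 0.785 -0.885 0 0.213;1 0.785 -0.885 0 0.213;1 0.785 -0.885 0 0.213'
python3 - <<'E'
from h import *
go([0.449,0.156,0.089])
E
```

```text
clock: 1.8
eef_pos: [0.2114, -0.3201, 0.2535]
tool_rot: [0.991, 0.136, 0.0, -0.0]
ft_force: [0.5, -1.3, 0.4]
grip_width: 0.0853
grasp_force: 0.0
clock: 2.3
eef_pos: [0.2907, -0.1616, 0.2536]
tool_rot: [0.991, 0.137, 0.001, 0.0]
ft_force: [-0.4, -1.1, -0.6]
grip_width: 0.0857
grasp_force: 0.0
clock: 2.8
eef_pos: [0.3695, -0.0034, 0.2533]
tool_rot: [0.991, 0.136, 0.0, 0.0]
ft_force: [0.2, -0.1, 0.9]
grip_width: 0.0853
grasp_force: 0.0
clock: 3.55
eef_pos: [0.3968, -0.0861, 0.253]
tool_rot: [0.99, -0.136, 0.002, -0.045]
ft_force: [0.0, 0.3, -0.0]
grip_width: 0.0855
grasp_force: 0.0
shift units [-0.0918 -1.5435  1.2371] tool x deg -15.621893064527958 pos [ 0.3968 -0.0861  0.253 ] t 3.55
```

```bash
python3 - <<'E'
from h import *
o=telemetry.get_obs();print(o["joint_pos"],o["joint_vel"],R.from_quat(o["tool_rot"]).as_matrix())
E
python3 -m creep '1 0 0 0 0;1 0 0 0 0'; python3 -c "
from h import *
o=telemetry.get_obs();print(o['joint_pos'],o['joint_vel']);go([0.449,0.156,0.2])"
```

```text
[-0.2757  0.0593 -0.2151  1.3039  0.0896  3.1385] [-0.4767 -0.1756 -0.1776 -0.0329 -0.1567  0.0005] [[ 0.963  -0.2688  0.0171]
 [-0.2693 -0.959   0.0881]
 [-0.0073 -0.0895 -0.996 ]]
clock: 3.8
eef_pos: [0.3977, -0.0835, 0.2533]
tool_rot: [0.99, -0.134, 0.003, -0.046]
ft_force: [-0.3, 0.4, 0.9]
grip_width: 0.0856
grasp_force: 0.0
[-0.2702  0.0591 -0.2146  1.3039  0.0913  3.1397] [0.0316 0.0055 0.0042 0.0008 0.001  0.0053]
shift units [-0.0911 -1.5911  0.5033] tool x deg -15.377419664479447 pos [ 0.3977 -0.0835  0.2533] t 3.8
```

```bash
python3 -m creep '1 0 0 0 -0.05;1 0 0 0 -0.1;1 0 0 0 -0.15;1 0 0 0 -0.2;1 0 0 0 -0.2'; python3 -c "
from h import *
o=telemetry.get_obs();print(o['joint_pos'],R.from_quat(o['tool_rot']).as_matrix());go([0.449,0.156,0.2])"
```

```text
clock: 4.42
eef_pos: [0.398, -0.082, 0.2532]
tool_rot: [0.983, 0.179, 0.017, -0.043]
ft_force: [-0.6, -0.3, -1.2]
grip_width: 0.0851
grasp_force: 0.0
[-0.2663  0.0595 -0.2145  1.304   0.0913  2.5137] [[ 0.935   0.3541  0.0171]
 [ 0.3513 -0.9319  0.0898]
 [ 0.0478 -0.0779 -0.9958]]
shift units [ 0.8582 -1.3307  0.5016] tool x deg 20.593137646670304 pos [ 0.398  -0.082   0.2532] t 4.425
```

```bash
python3 -c "
from h import *
go([0.436,0.1245,0.2])"
```

```text
shift units [ 0.7034 -1.1656  0.4812] tool x deg 20.593137646670304 pos [ 0.398  -0.082   0.2532] t 4.425
```

```bash
python3 -m creep '0 0.2 -0.33 0.14 0;0 0.4 -0.66 0.27 0;0 0.6 -0.99 0.41 0;0 0.6 -0.99 0.41 -0.055;0 0.6 -0.99 0.41 -0.11;0 0.6 -0.99 0.41 -0.165;0 0.6 -0.99 0.41 -0.22;0 0.6 -0.99 0.41 -0.258;0 0.6 -0.99 0.41 -0.258'; python3 -c "
from h import *
o=telemetry.get_obs();print(o['joint_pos'],R.from_quat(o['tool_rot']).as_matrix());go([0.436,0.1245,0.092])"
```

```text
clock: 5.55
eef_pos: [0.4303, 0.0935, 0.2078]
tool_rot: [0.833, 0.552, 0.032, -0.033]
ft_force: [-0.5, 0.2, -0.4]
grip_width: -0.0001
grasp_force: 0.0
[ 0.1592  0.1268 -0.2608  1.1519  0.0859  2.1324] [[ 0.3896  0.9208  0.0171]
 [ 0.9166 -0.3895  0.0897]
 [ 0.0892 -0.0192 -0.9958]]
shift units [ 0.135  -0.0307  0.7881] tool x deg 66.97065256354861 pos [0.4303 0.0935 0.2078] t 5.55
```

```bash
python3 -m creep '0 0.135 -0.03 0.2 0;0 0.135 -0.03 0.5 0;0 0.135 -0.03 0.7 0;0 0.135 -0.03 0.788 0;0 0.135 -0.03 0.788 0;0 0.135 -0.03 0.788 0'; python3 -c "
from h import *
im=camera('top');s=camera('scene')
go([0.436,0.1245,0.092])
cv2.imwrite('pics/a.png',np.hstack([cv2.resize(i,None,fx=4,fy=4) for i in (im[215:305,150:250],s[140:230,230:330])])[:,:,::-1])
"
```

```text
clock: 6.3
eef_pos: [0.4371, 0.1245, 0.0933]
tool_rot: [0.832, 0.552, 0.033, -0.032]
ft_force: [0.5, 0.3, 1.2]
grip_width: -0.0001
grasp_force: 0.0
shift units [-0.0032 -0.0067  0.0091] tool x deg 67.10982910209191 pos [0.4371 0.1244 0.0934] t 6.4
```

View pics/a.png

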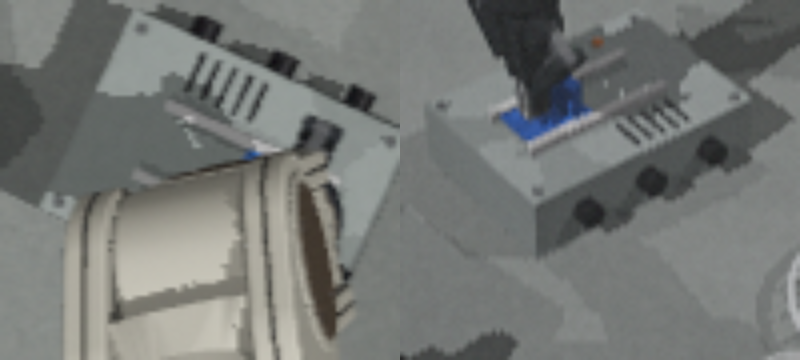

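The right half shows the closed fingers down on the shutter plate at (545,105), just on the hole side of the blue tab at (570,100). Next I push along box +y.

```bash
python3 -m creep '0 0.05 0 0.0045 0;0 0.1 0 0.009 0;0 0.15 0 0.0134 0;0 0.2 0 0.018 0;0 0.25 0 0.022 0;0 0.3 0 0.027 0;0 0.35 0 0.031 0;0 0.4 0 0.036 0;0 0.42 0 0.0375 0;0 0.435 0 0.039 0;0 0.435 0 0.039 0'; python3 -c "
from h import *
s=camera('scene');camera('top')
for c in ('scene','top'): print(spot_point('shutter_tab',c)[:1])
go([0.436,0.1245,0.092])
cv2.imwrite('pics/b.png',cv2.resize(s[140:230,230:330],None,fx=5,fy=5)[:,:,::-1])
"
```

```text
clock: 7.78
eef_pos: [0.4612, 0.185, 0.0921]
tool_rot: [0.832, 0.553, 0.032, -0.033]
ft_force: [-1.0, -0.2, 0.6]
grip_width: 0.0001
grasp_force: 0.1
[{'at': [0.4647, 0.2028, 0.0863], 'conf': 0.68}]
[{'at': [0.4568, 0.1755, 0.0012], 'conf': 0.32}]
shift units [-0.4342  0.0011 -0.0385] tool x deg 67.13911597782752 pos [0.4611 0.1849 0.0921] t 7.975
```

View pics/b.png

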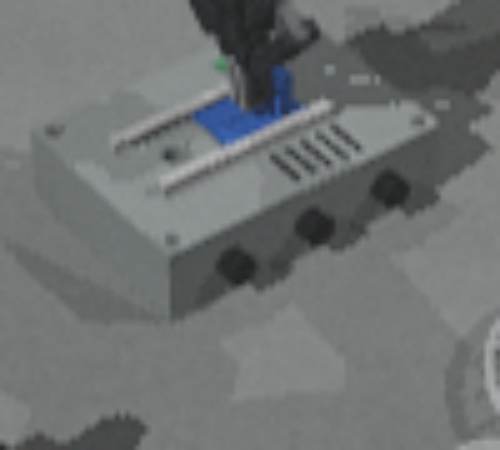

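The hole shows uncovered at (175,153), with the tab about 49 mm along. I'll push gently until the stop is felt.

```bash
python3 -m creep '0 0.013 0 0.0012 0;0 0.027 0 0.0024 0;0 0.027 0 0.0024 0'; python3 -m creep '0 0.01 0 0.001 0;0 0.02 0 0.0018 0;0 0.02 0 0.0018 0'
```

```text
clock: 8.35
eef_pos: [0.4626, 0.1883, 0.092]
tool_rot: [0.832, 0.553, 0.032, -0.033]
ft_force: [-1.0, -1.8, 1.2]
grip_width: 0.0004
grasp_force: 1.1
clock: 8.72
eef_pos: [0.4628, 0.1887, 0.0919]
tool_rot: [0.833, 0.552, 0.03, -0.031]
ft_force: [-4.9, -9.1, 7.0]
grip_width: 0.0001
grasp_force: 5.1
```

```bash
python3 -m creep '0 -0.08 0 -0.01 0;0 -0.1 0 -0.3 0;0 -0.1 0 -0.7 0;0 -0.1 0 -0.95 -0.04;0 -0.1 0 -0.95 -0.067;0 -0.1 0 -0.95 -0.067'; python3 -c "
from h import *
s=camera('scene');camera('top')
for c in ('scene','top'): print(spot_point('shutter_tab',c)[:1],spot_point('aperture',c)[:1])
go([0.473,-0.245,0.21])
print(R.from_quat(telemetry.get_obs()['tool_rot']).as_matrix())
"
```

```text
clock: 9.48
eef_pos: [0.4561, 0.1649, 0.2332]
tool_rot: [0.77, 0.637, 0.036, -0.029]
ft_force: [-0.1, -0.1, -0.0]
grip_width: 0.0002
grasp_force: 0.0
[{'at': [0.4669, 0.2059, 0.0878], 'conf': 0.65}] [{'at': [0.4369, 0.1357, 0.0536], 'conf': 0.78}]
[{'at': [0.4684, 0.2073, 0.0943], 'conf': 0.53}] [{'at': [0.4374, 0.1358, 0.0552], 'conf': 0.61}]
shift units [-2.6633  0.6257 -0.0965] tool x deg 79.21448405587365 pos [0.4555 0.1647 0.232 ] t 9.775
[[ 0.1864  0.9824  0.016 ]
 [ 0.9783 -0.187   0.0895]
 [ 0.0909 -0.001  -0.9959]]
```

```bash
python3 -m creep '0 -0.3 0.07 -0.01 0;1 -0.6 0.14 -0.02 0;1 -0.887 0.209 -0.032 0;1 -0.887 0.209 -0.032 0'; python3 -m creep '1 -0.3 0.07 -0.01 0;1 -0.6 0.14 -0.02 0;1 -0.887 0.209 -0.032 0;1 -0.887 0.209 -0.032 0';python3 -m creep '1 -0.3 0.07 -0.01 0;1 -0.6 0.14 -0.02 0;1 -0.887 0.209 -0.032 0;1 -0.887 0.209 -0.032 0;1 -0.887 0.209 -0.032 0'; python3 -c "
from h import *
w=camera('wrist');s=camera('scene')
cv2.imwrite('pics/c.png',w[:,:,::-1])
print([ (spot_point('stylus',c)[:1],boxes_of('stylus',c)[:1]) for c in ('wrist','scene')])
go([0.473,-0.245,0.108])
print(R.from_quat(telemetry.get_obs()['tool_rot']).as_matrix())
"
```

```text
clock: 10.28
eef_pos: [0.4616, 0.0259, 0.2247]
tool_rot: [0.771, 0.635, 0.035, -0.029]
ft_force: [0.9, -0.3, 0.6]
grip_width: 0.0543
grasp_force: 0.0
clock: 10.78
eef_pos: [0.468, -0.1097, 0.2174]
tool_rot: [0.771, 0.636, 0.035, -0.029]
ft_force: [0.6, 0.7, -0.3]
grip_width: 0.0853
grasp_force: 0.0
clock: 11.4
eef_pos: [0.4739, -0.2431, 0.2103]
tool_rot: [0.769, 0.637, 0.035, -0.03]
ft_force: [0.4, -0.2, -0.6]
grip_width: 0.0855
grasp_force: 0.0
[([{'at': [0.4706, -0.2486, 0.002], 'conf': 0.6}], [{'at': [0.4726, -0.2455, 0.1398], 'conf': 0.95}]), ([{'at': [0.4723, -0.2502, 0.0035], 'conf': 0.56}], [{'at': [0.4784, -0.2541, 0.111], 'conf': 0.56}])]
shift units [-0.0724 -0.0048  0.6818] tool x deg 79.33096096634657 pos [ 0.4739 -0.2437  0.2108] t 11.7
[[ 0.1844  0.9827  0.0174]
 [ 0.9786 -0.1852  0.0896]
 [ 0.0913  0.0005 -0.9958]]
```

View pics/c.png

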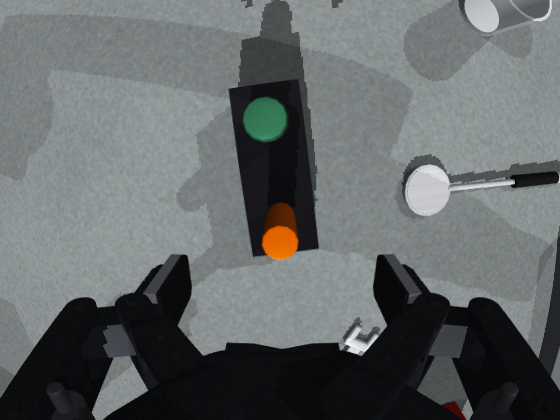

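The wrist picture shows the stylus top at (281,242), midway between the open fingers. The driver is clear at (265,118). Descend and grip.

```bash
python3 -m creep '1 -0.03 -0.005 0.22 0;1 -0.055 -0.005 0.45 0;1 -0.082 -0.005 0.682 0;1 -0.082 -0.005 0.682 0;1 -0.082 -0.005 0.682 0;0 -0.082 -0.005 0.682 0;0 -0.082 -0.005 0.682 0;0 -0.082 -0.005 0.682 0;0 -0.082 -0.005 0.682 0;0 -0.082 -0.005 0.682 0;0 -0.082 -0.005 0.682 0'; python3 -c "
from h import *
go([0.473,-0.245,0.23])"
```

```text
clock: 13.08
eef_pos: [0.4726, -0.2475, 0.1081]
tool_rot: [0.769, 0.637, 0.035, -0.029]
ft_force: [-1.0, -0.7, 5.4]
grip_width: 0.0226
grasp_force: 58.5
shift units [ 0.091  -0.     -0.8078] tool x deg 79.24191874374912 pos [ 0.4726 -0.2475  0.1081] t 13.075
```

```bash
python3 -m creep '0 0.015 0 -0.16 0;0 0.03 0 -0.32 0;0 0.045 0 -0.5 0;0 0.06 0 -0.66 0;0 0.073 0 -0.8 0;0 0.073 0 -0.8 0;0 0.073 0 -0.8 0'; python3 -c "
from h import *
go([0.438,0.136,0.225])"
```

```text
clock: 13.95
eef_pos: [0.472, -0.2472, 0.2268]
tool_rot: [0.769, 0.637, 0.035, -0.03]
ft_force: [0.6, 0.0, -0.1]
grip_width: 0.0227
grasp_force: 58.8
shift units [ 2.4557 -0.6993  0.2395] tool x deg 79.23824581723268 pos [ 0.472  -0.2472  0.2268] t 13.95
```

```bash
python3 -m creep '0 0.015 0 -0.17 0;0 0.03 0 -0.33 0;0 0.33 -0.08 -0.31 0;0 0.6 -0.16 -0.28 0;0 0.85 -0.233 -0.26 0;0 0.85 -0.233 -0.26 0'; python3 -m creep '0 0.27 -0.08 0.02 0;0 0.54 -0.16 0.05 0;0 0.82 -0.233 0.08 0;0 0.82 -0.233 0.08 0'; python3 -m creep '0 0.2 -0.06 0.02 0;0 0.4 -0.11 0.04 0;0 0.6 -0.17 0.06 0;0 0.7 -0.2 0.07 0;0 0.7 -0.2 0.07 0;0 0.7 -0.2 0.07 0'; python3 -c "
from h import *
s=camera('scene');t=camera('top');w=camera('wrist')
for c in ('scene','top','wrist'): print(c,spot_point('stylus',c)[:1],spot_point('aperture',c)[:1])
go([0.438,0.136,0.225])
cv2.imwrite('pics/d.png',np.hstack([cv2.resize(s[80:240,200:360],(400,400)),cv2.resize(w[200:420,170:390],(400,400))])[:,:,::-1])
"
```

```text
clock: 14.7
eef_pos: [0.4601, -0.1174, 0.2773]
tool_rot: [0.768, 0.638, 0.035, -0.03]
ft_force: [0.1, -0.4, 0.1]
grip_width: 0.0228
grasp_force: 58.9
clock: 15.2
eef_pos: [0.4493, 0.0098, 0.2768]
tool_rot: [0.768, 0.638, 0.035, -0.03]
ft_force: [0.2, -0.2, -0.9]
grip_width: 0.0226
grasp_force: 58.9
clock: 15.95
eef_pos: [0.4403, 0.1165, 0.2767]
tool_rot: [0.77, 0.637, 0.035, -0.029]
ft_force: [0.0, 0.1, -1.1]
grip_width: 0.0229
grasp_force: 58.9
scene [{'at': [0.4413, 0.1156, 0.1724], 'conf': 0.74}] [{'at': [0.438, 0.1359, 0.0524], 'conf': 0.91}]
top [] [{'at': [0.4343, 0.1319, 0.0544], 'conf': 0.82}]
wrist [{'at': [0.4393, 0.1148, 0.172], 'conf': 0.76}] [{'at': [0.4349, 0.136, 0.0542], 'conf': 0.63}]
shift units [ 0.0875 -0.0372  0.3559] tool x deg 79.22617203126813 pos [0.4401 0.1173 0.277 ] t 16.4
```

View pics/d.png

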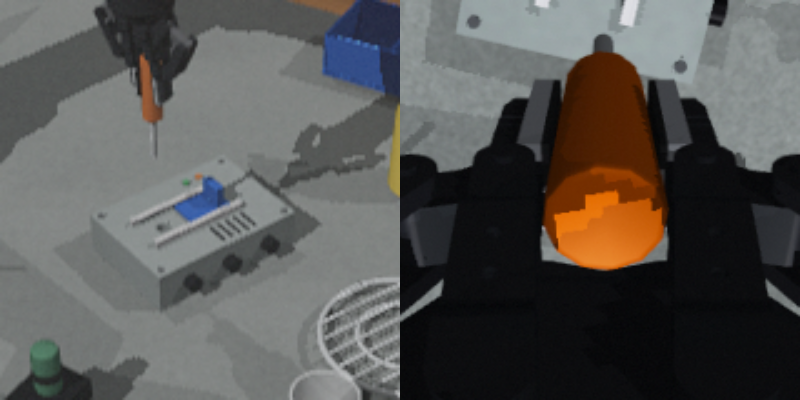

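```bash
python3 -m creep '0 0.09 -0.03 0.1 0;0 0.085 -0.043 0.3 0;0 0.08 -0.043 0.5 0;0 0.07 -0.043 0.62 0;0 0.068 -0.043 0.676 0;0 0.068 -0.043 0.676 0;0 0.068 -0.043 0.676 0'; python3 -c "
from h import *
for k in range(2):
  s=camera('scene');t=camera('top');w=camera('wrist')
  for c in ('scene','top','wrist'): print(c,spot_point('stylus',c)[:1],spot_point('aperture',c)[:1])
go([0.438,0.136,0.1])
cv2.imwrite('pics/e.png',np.hstack([cv2.resize(s[110:220,230:340],(400,400),interpolation=2),cv2.resize(w[150:310,200:360],(400,400),interpolation=2)])[:,:,::-1])
"
```

```text
clock: 17.27
eef_pos: [0.4379, 0.1382, 0.1776]
tool_rot: [0.769, 0.637, 0.036, -0.029]
ft_force: [-0.5, 1.0, -0.8]
grip_width: 0.0229
grasp_force: 58.9
scene [{'at': [0.4402, 0.1366, 0.0734], 'conf': 0.73}] [{'at': [0.4383, 0.1347, 0.0533], 'conf': 0.97}]
top [] [{'at': [0.4379, 0.1342, 0.0568], 'conf': 0.81}]
wrist [{'at': [0.4381, 0.1368, 0.0769], 'conf': 0.73}] [{'at': [0.4361, 0.1362, 0.0519], 'conf': 0.86}]
scene [{'at': [0.4362, 0.138, 0.0723], 'conf': 0.45}] [{'at': [0.4372, 0.1341, 0.0546], 'conf': 0.96}]
top [] [{'at': [0.437, 0.1332, 0.0539], 'conf': 0.84}]
wrist [{'at': [0.4364, 0.1391, 0.074], 'conf': 0.56}] [{'at': [0.4339, 0.1354, 0.0545], 'conf': 0.96}]
shift units [-0.0577  0.0063  0.5092] tool x deg 79.24345152128957 pos [0.4374 0.1378 0.1768] t 18.175
```

View pics/e.png

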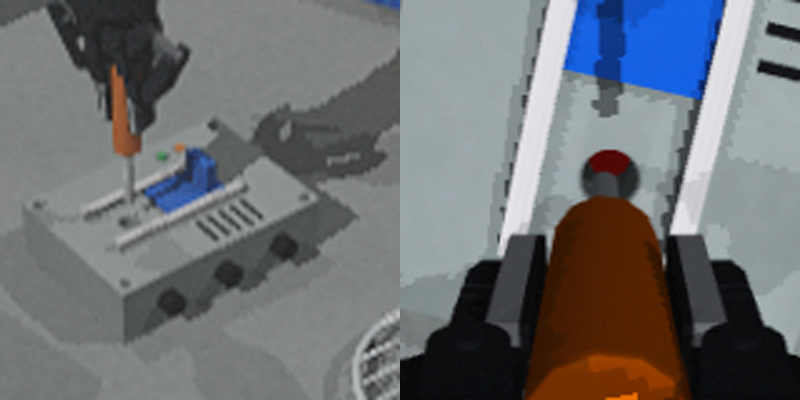

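The wrist view shows the rod's tip at about (607,178) in the crop, inside the hole's rim (centre about (610,175)), with the red button visible. I'll check the offset geometrically.

```bash
python3 -c "
from h import *
p=camera_params('wrist');K=p['camera_matrix'];print(K,p['eye'])
def fz(px,z):
  v=np.array(px)-K[:2,2]; r=np.hypot(*v); th=r/K[0,0]; d=np.r_[v/r*np.sin(th),np.cos(th)]
  d=R.from_quat(p['attitude']).apply(d); return p['eye']+d*(z-p['eye'][2])/d[2]
f=lambda q:(np.array(q)-[400,0]+.5)*.4-.5+[200,150]
print('hole',fz(f([610,177]),.055),'tip(mid of end)',fz(f([607,180]),.0735))
g=lambda q:(np.array(q)+.5)*.275-.5+[230,110]
print('scene hole',atz('scene',g([129,221]),.055),'tip',atz('scene',g([129,203]),.0735))
"
```

```text
[[325.1923   0.     281.9948]
 [  0.     325.1923 203.4306]
 [  0.       0.       1.    ]] [0.4482 0.1951 0.3026]
hole [0.4381 0.1349 0.055 ] tip(mid of end) [0.4378 0.1387 0.0735]
scene hole [[0.4407 0.1349 0.055 ]] tip [[0.4405 0.1362 0.0735]]
```

```bash
python3 -m creep '0 -0.016 0.003 0 0;0 -0.016 0.003 0 0;0 -0.022 0.003 0.06 0;0 -0.028 0.003 0.12 0;0 -0.034 0.003 0.19 0;0 -0.041 0.003 0.264 0;0 -0.041 0.003 0.264 0;0 -0.041 0.003 0.264 0'; python3 -c "
from h import *
go([0.438,0.136,0.1])"
```

```text
clock: 19.18
eef_pos: [0.4375, 0.1353, 0.1369]
tool_rot: [0.769, 0.637, 0.035, -0.029]
ft_force: [0.4, -0.0, -0.6]
grip_width: 0.0226
grasp_force: 58.9
shift units [-0.0172  0.0022  0.2455] tool x deg 79.24387445007906 pos [0.4375 0.1353 0.1369] t 19.175
```

```bash
python3 -m creep '0 -0.002 0 0.02 0;0 -0.004 0 0.04 0;0 -0.0055 0 0.06 0;0 -0.0055 0 0.06 0'; python3 -m creep '0 -0.001 0 0.013 0;0 -0.0025 0 0.027 0;0 -0.0025 0 0.027 0'
```

```text
clock: 19.68
eef_pos: [0.4374, 0.1353, 0.1278]
tool_rot: [0.769, 0.637, 0.035, -0.029]
ft_force: [0.2, -0.3, 1.2]
grip_width: 0.0227
grasp_force: 58.9
clock: 20.05
eef_pos: [0.4375, 0.1353, 0.1239]
tool_rot: [0.769, 0.637, 0.035, -0.029]
ft_force: [-1.2, -0.9, 3.3]
grip_width: 0.0226
grasp_force: 59.3
```

```bash
python3 -m creep '0 -0.001 0 0.007 0;0 -0.001 0 0.013 0;0 -0.001 0 0.013 0;0 -0.001 0 0.013 0'; python3 -m creep '0 -0.001 0 0.007 0;0 -0.001 0 0.013 0;0 -0.001 0 0.013 0;0 -0.001 0 0.013 0'
```

```text
clock: 20.55
eef_pos: [0.4375, 0.1353, 0.122]
tool_rot: [0.769, 0.637, 0.035, -0.029]
ft_force: [-0.8, -0.8, 3.8]
grip_width: 0.0226
grasp_force: 59.5
clock: 21.05
eef_pos: [0.4378, 0.1356, 0.1216]
tool_rot: [0.769, 0.637, 0.036, -0.029]
ft_force: [-5.0, -1.1, 15.5]
grip_width: 0.0226
grasp_force: 61.1
```

```bash
python3 -m creep '0 0 0 0 0;0 0 0 0 0;0 0 0 0 0;0 0 0 0 0;0 0 0 0 0;0 0 0 0 0'; python3 -c "
from h import *
s=camera('scene');w=camera('wrist')
for c in ('scene','wrist'): print(c,spot_point('stylus',c)[:1],spot_point('shutter_tab',c)[:1])
cv2.imwrite('pics/f.png',np.hstack([cv2.resize(s[110:220,230:340],(400,400),interpolation=2),cv2.resize(w[150:310,200:360],(400,400),interpolation=2)])[:,:,::-1])
"
```

```text
clock: 21.8
eef_pos: [0.4379, 0.1356, 0.1216]
tool_rot: [0.769, 0.637, 0.036, -0.029]
ft_force: [-3.5, -1.1, 15.5]
grip_width: 0.0226
grasp_force: 61.1
scene [{'at': [0.4389, 0.1353, 0.0188], 'conf': 0.65}] [{'at': [0.4644, 0.208, 0.0902], 'conf': 0.59}]
wrist [] [{'at': [0.4648, 0.2088, 0.0902], 'conf': 0.63}]
```

View pics/f.png

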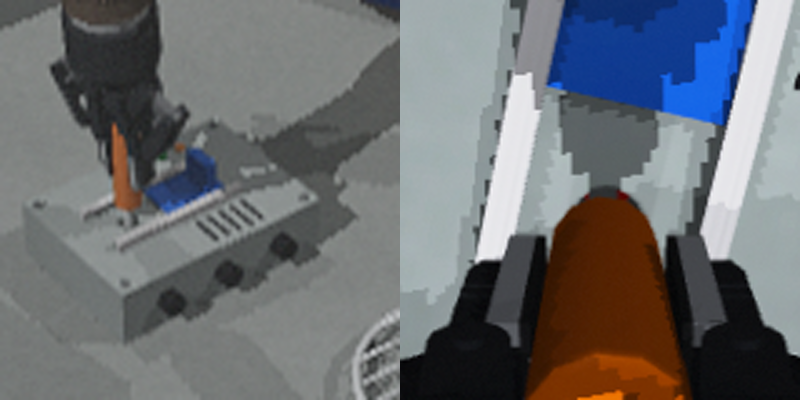

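The rod is in the hole (crop pixel (127,215)) with its tip at about z = 0.019, which means the button is fully down. The shutter is open, the grip is firm and the push is steady at about 15 N.

```bash
python3 -c "
from h import *
print(ticket.job_done())"
```

```text
the job is handed in; nothing more can be done
None
```

I slid the shutter fully open and handed the job in with the stylus still gripped and holding the red button at its stop with about 15 N; the result of the judging was not shown.

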